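# Close up the table-top hotplate

### The arm

A 6-joint arm with a two-finger parallel gripper is mounted at the origin on a cart in front of the work surface, level with it; the furniture and walls round the work are solid. World frame = base frame: x ahead of the robot, y to its left, z up, the work surface at z = 0. Lengths are in m, angles in rad, forces in N, time in s.
With the tool pointing down it reaches from about 0.3 to 0.85 m from the base axis. Payload 4.2 kg.
Tool frame: the origin (TCP) lies midway between the tips of the shut fingers; the grasp point (between the pads) lies 19 mm behind it; x points along the fingers, y is the direction in which the jaws open and shut, and the axes are right-handed (so a half turn about x gives the same grasp; the last joint's range is limited). The gripper opens to 91 mm and grips with 3 to 60 N. Pads are 32 mm wide; open, the fingers measure 118 mm over their backs; the gripper's body (76 mm by 178 mm) begins 60 mm behind the grasp point.
Start: joints at [1.261, 0.32, 1.565, -0, 1.257, -0.02], TCP at [0.164, 0.551, 0.214] pointing down, gripper open.
Joint ranges: [-3.11, 3.11], [-0.84, 2.01], [0.21, 2.61], [-1.34, 4.49], [0.05, 2.63], [-2.56, 2.56]. Speed limits (rad/s): [2.57, 2.57, 3.14, 3.14, 3.14, 3.14].

### API

Orientations are given as [roll, pitch, yaw] about the fixed x, y, z axes, in that order (R = Rz(yaw) Ry(pitch) Rx(roll)).
In Python, from bench import bot gives the robot as it stands. The module is installed in compiled form; this text tells all that it offers. Calls block until the motion is done:
- bot.reach(position, orientation): joint-space move of the TCP to a pose.
- bot.move_l(position, orientation=None, feed=0.15, f_stop=None): straight line of the TCP; orientation=None keeps the orientation; feed is the mean speed in m/s. With f_stop (N) it stops when the force on the tool has changed by that much, and returns True; else False.
- bot.set_joints(angles): joint-space move.
- bot.open() and bot.grasp(force=None): open the fingers fully, or close them until they stop; force is the grip in N (None keeps the last).
- bot.pause(seconds).
- bot.inverse_kinematics(position, orientation): joint angles nearest the present ones, or None.
- bot.state(): the state.
- bot.snapshot(name): name is "side" or "top" or "wrist"; returns a dict with "pixels" (480x640x3 uint8, red, green, blue), "fx", "fy", "cx", "cy" (pixels), "R" (3x3) and "t" (3): a world point X has camera coordinates R X + t. Camera axes: x right, y down, z forward; pixel columns grow to the right and rows downward; lengths in m; the calibration is good to about 2 mm. The wrist camera is an equidistant fisheye: a pixel r from the principal point sees the ray r / f radians off the axis. A picture is of the moment at which its call begins. There is no depth.
A pose or a line that the arm cannot do raises bot.MotionError and nothing moves.
- bot.close_job(): hands the job in, once; it reports no verdict.
Trained networks look in a picture, given as the dict that the camera call returned (one of the last four; its "shot" number tells which), for a name from the list of things; names that differ only in an ending like _2 or _b are one class to them, and where a whole thing is asked for, a point or a joint stands for the part that bears it (a point fixed in the world has none). Each returns a list of dicts, best first, with "confidence" (0 to 1); they miss things now and then, are a little off and sometimes report something else, mostly with a low value. They report only what shows in the picture. A call takes as long as a camera call.
- bot.look_for(picture, name): "position" ([x, y, z] in m, in the coordinates of the camera as it stood for that picture, good to about 4 mm: the middle of the surface that is visible of it).
- bot.outline_of(picture, name): "region" (480x640 bool, what is visible of it).
The state is a dict: "time": time; "joints": joint angles; "dq": joint speeds; "effort": joint torques, N m; "eef_pos": TCP position; "tool_rot": TCP orientation; "wrist_force": force on the tool from outside, world axes, zero at the start; "torque": the same for the moment, N m; "finger_gap": opening from 0.0 (shut) to 1.0 (fully open).
Only numpy, scipy, OpenCV 4.12 (cv2) and the standard library are available. Lean on these libraries where they do the work, as an engineer would, in place of code of your own. Each camera call takes 0.05 s, during which the arm holds its last target.

### The job

Close up the steel table-top hotplate. First fold its upright side splash guard inward until it lies flat over the plate; then lower the standing lid gently until it rests fully shut, without letting it drop, and leave the things around it where they are.

Things in the scene. Friction and masses are not known exactly. Their poses are not given: they have to be found in the camera images.
- hotplate: Steel electric hotplate, a box fixed on the worktop, 190 mm deep (its x) by 260 wide (y), top at 56 mm, round dark plate up to 59 mm, black knob in front. Origin: centre of the underside, on the worktop; x points from the front (knob side, near the robot) to the back, y to its left, z up. Guard hinged at its left (+y) edge, lid along its back edge.
- splash_guard (a joint): Angle of the splash guard, rad: 0 = folded in flat on top of the plate (its stop), about 1.57 = upright, 1.70 = outer stop. Starts upright, 1.40 to 1.65. Stiff hinge: it stays where it is left and turns with about 0.1 Nm (1.5 N at 60 mm from the hinge); it does not spring back.
- guard_hinge (a point): Middle of the guard's hinge line, in hotplate coordinates (-0.010, 0.116, 0.062) m. The hinge line runs along the hotplate's x.
- guard_edge (a point): Middle of the guard's free edge, 85 mm from the hinge. The guard is a steel plate 150 mm long (hotplate's x), 4 mm thick, its edge a 7 mm round hem. Upright, this point is 147 mm above the worktop; folded, 85 mm right (-y) of the hinge at 62 mm height, the plate's upper face at 64 mm. It can be pushed over from its outer (+y) side and pressed down.
- hotplate_lid (a joint): Angle of the lid, rad: 0 = shut (its stop), 1.57 = upright, 1.75 = rear stop. Starts standing, 1.45 to 1.62. Hinge friction (about 0.12 Nm) holds the lid only near upright; below about 1.3 rad it falls shut quickly if let go. Mass about 0.45 kg.
- lid_hinge (a point): Middle of the lid's hinge line, in hotplate coordinates (0.085, 0, 0.068) m. The hinge line runs along the hotplate's y.
- lid_handle (a point): Centre of the lid's handle, a round black bar 14 mm thick, free for 130 mm between stand-offs, parallel to the hotplate's y, 42 mm beyond the front edge of the lid (180 x 260 x 24 mm steel pan). 222 mm from the hinge along the lid and 10 mm above the hinge when shut: then 137 mm in front of the hotplate's centre, 78 mm high; upright about 290 mm high. It can turn between the fingers.
- pepper_mill: Bystander, to be left alone: turned wooden pepper mill, 58 mm across, 170 tall, standing. Origin: centre of its underside.
- jar_b: Bystander, to be left alone: small white jar with a wooden-coloured lid, 47 mm across, 78 tall, standing. Origin: centre of its underside.
- teaspoon: Bystander, to be left alone: steel teaspoon lying flat, 139 x 30 x 10 mm, along its own x. Origin: centre of its underside.
- salt_shaker: Bystander, to be left alone: glass salt shaker with a grey cap, 44 mm across, 90 tall, standing. Origin: centre of its underside.

How it is judged:
By the outcome, as a careful person would: the job done as asked, in the order asked, and still so for the second after the job is handed in, with the robot touching nothing.
It also fails if it takes over 61 s, if anything falls off the work surface, if the arm or the gripper's body presses on something with over 40 N, if the wrist force passes 120 N, or if a joint passes its speed limit or range.

## Working session

There is one attempt and no reset: what is moved stays moved. The work goes in short steps, each a Python script; the robot and the scene stay as the last script left them, time stands still between calls to the robot, and variables do not carry over. Pictures are saved under pics/ and viewed, and the job is handed in when it is done.

```bash
mkdir -p pics; cat > h.py <<'E'
import numpy as np, cv2
from bench import bot
def snap(n,f):
    s=bot.snapshot(n); cv2.imwrite('pics/'+f+'.png',s['pixels'][:,:,::-1].copy()); return s
def w(s,p): return np.array(s['R']).T@(np.array(p)-np.array(s['t']))
def proj(s,X):
    c=np.array(s['R'])@np.array(X)+np.array(s['t']); return s['fx']*c[0]/c[2]+s['cx'], s['fy']*c[1]/c[2]+s['cy']
E
python3 - <<'E'
from h import *
for n in ['side','top']:
    s=snap(n,n+'0')
    print(n, 'cam', -np.array(s['R']).T@s['t'])
    for k in ['hotplate','splash_guard','guard_edge','hotplate_lid','lid_handle','pepper_mill','jar_b','teaspoon','salt_shaker']:
        for d in bot.look_for(s,k)[:2]:
            print(k, round(d['confidence'],2), w(s,d['position']).round(3), np.round(proj(s,w(s,d['position']))))
st=bot.state(); print(st['time'],st['wrist_force'],st['tool_rot'])
E
```

```text
side cam [0.4982683  0.85760884 0.63357746]
hotplate 0.71 [0.573 0.128 0.113] [325. 251.]
hotplate 0.6 [0.622 0.128 0.09 ] [296. 262.]
splash_guard 0.94 [0.574 0.127 0.115] [325. 250.]
guard_edge 0.85 [0.578 0.132 0.109] [322. 254.]
hotplate_lid 0.65 [0.674 0.025 0.185] [270. 179.]
lid_handle 0.77 [0.674 0.026 0.182] [270. 181.]
pepper_mill 0.64 [ 0.633 -0.17   0.099] [309. 172.]
jar_b 0.84 [ 0.562 -0.162  0.06 ] [344. 191.]
jar_b 0.7 [0.572 0.128 0.113] [326. 251.]
teaspoon 0.6 [ 0.427 -0.176  0.007] [408. 211.]
teaspoon 0.42 [0.674 0.026 0.187] [270. 178.]
salt_shaker 0.87 [0.65  0.235 0.055] [269. 322.]
top cam [0.41678901 0.02185602 1.10974036]
hotplate 0.82 [0.613 0.009 0.058] [331. 224.]
splash_guard 0.87 [0.572 0.126 0.128] [272. 237.]
guard_edge 0.68 [0.57  0.126 0.125] [272. 238.]
hotplate_lid 0.78 [0.665 0.006 0.244] [335. 175.]
hotplate_lid 0.32 [ 0.625 -0.18   0.136] [429. 212.]
lid_handle 0.78 [0.667 0.005 0.249] [336. 173.]
lid_handle 0.44 [ 0.469 -0.179  0.006] [417. 295.]
pepper_mill 0.64 [ 0.628 -0.181  0.137] [430. 210.]
jar_b 0.75 [ 0.554 -0.174  0.076] [421. 252.]
jar_b 0.66 [0.573 0.126 0.124] [272. 237.]
teaspoon 0.59 [ 0.469 -0.175  0.007] [416. 295.]
salt_shaker 0.76 [0.644 0.218 0.073] [231. 206.]
1.0 [-0.36860621 -0.1847621  -0.68554623] [1.31630661 1.57065217 1.0265265 ]
```

View pics/side0.png

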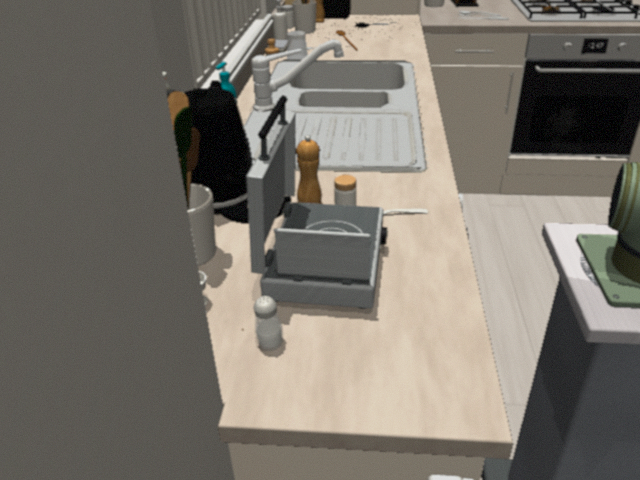

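View pics/top0.png

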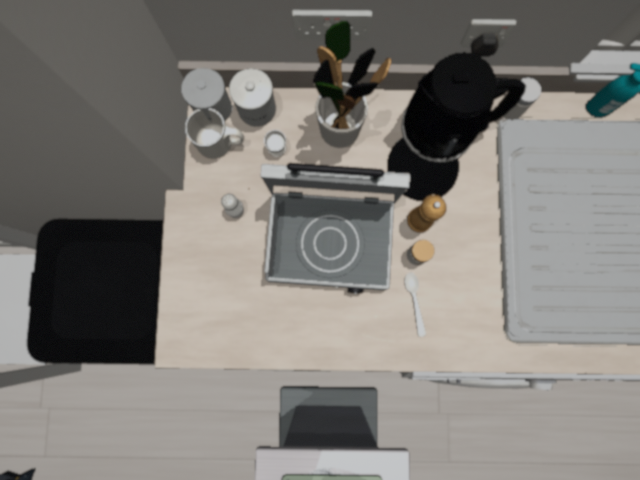

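```bash
python3 - <<'E'
from h import *
s=snap('top','t1'); im=s['pixels'][150:310,220:450,::-1]
cv2.imwrite('pics/t1z.png',cv2.resize(im,None,fx=3.4,fy=3.4,interpolation=cv2.INTER_CUBIC))
s2=snap('side','s1'); im=s2['pixels'][80:360,220:420,::-1]
cv2.imwrite('pics/s1z.png',cv2.resize(im,None,fx=2.1,fy=2.1,interpolation=cv2.INTER_CUBIC))
print(s['R'],s['fx'],s2['fx'])
s3=snap('wrist','w1')
E
```

```text
[[ 0.01579367 -0.99986386  0.0047766 ]
 [-0.98863304 -0.01633028 -0.14945917]
 [ 0.14951682 -0.0023618  -0.98875636]] 509.9607728977144 565.8396588278496
```

View pics/t1z.png

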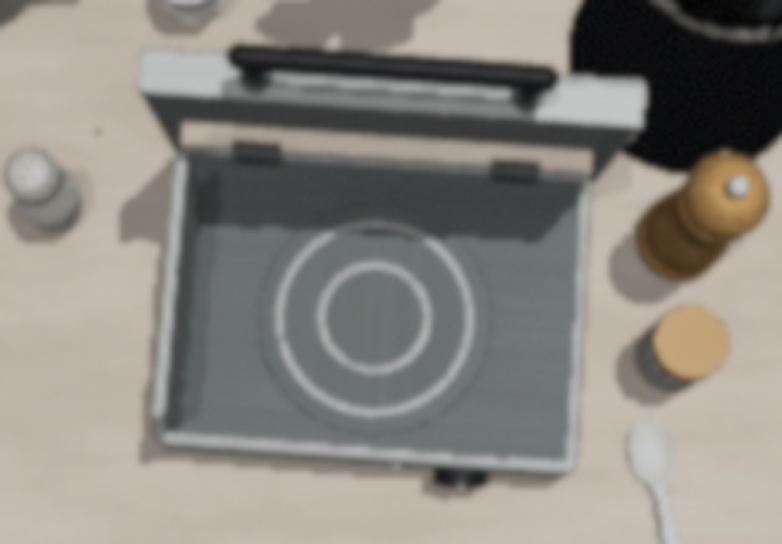

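View pics/s1z.png

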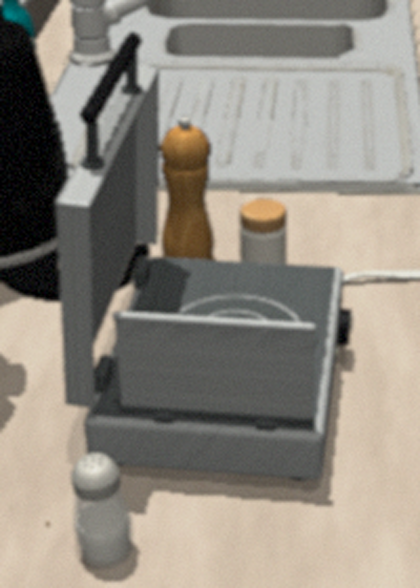

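View pics/w1.png

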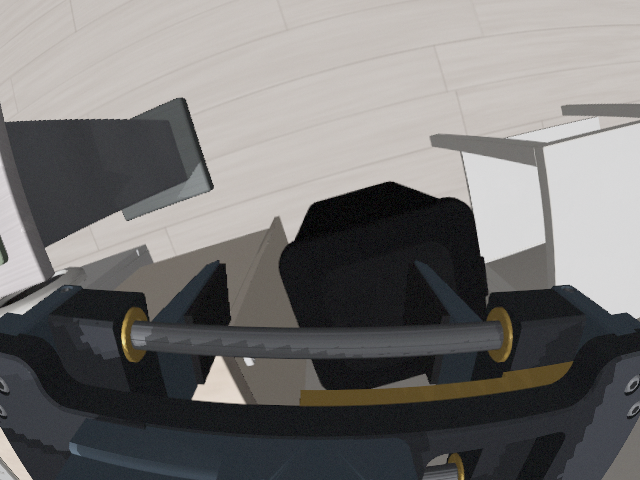

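```bash
cat > fit.py <<'E'
from h import *
from scipy.optimize import least_squares
t=bot.snapshot('top'); s=bot.snapshot('side')
T=lambda u,v:(220+u/3.4,150+v/3.4); S=lambda u,v:(220+u/2.1,80+v/2.1)
def W(p,X): 
    c,n=np.cos(p[2]),np.sin(p[2]); return np.array([p[0]+c*X[0]-n*X[1],p[1]+n*X[0]+c*X[1],X[2]])
def G(a,x,r=.085): return (x,.116-r*np.cos(a),.062+r*np.sin(a))
def H(b,y): return (.085-.222*np.cos(b)-.010*np.sin(b),y,.068+.222*np.sin(b)+(-.01+.02)*np.cos(b)) if 0 else (.085-.222*np.cos(b)+.010*np.sin(b),y,.068+.222*np.sin(b)+.01*np.cos(b))
obs=lambda p:[
 (t,(-.095,-.13,.056),T(574,468)),
 (t,(-.085+0*p[0],.116-.085*np.cos(p[3]),.062+.085*np.sin(p[3])),T(158,415)),
 (s,G(p[3],.065,.088),S(118,316)),(s,G(p[3],-.085,.088),S(313,324)),
 (s,(-.095,.13,0),S(320,478)),(s,(.095,.13,0),S(90,455)),
 (t,H(p[4],0),T(392,65)),(s,H(p[4],0),S(113,78)),
 (t,(.0,0,.059),T(375,318))]
def f(p): return np.concatenate([np.array(proj(c,W(p,X)))-q for c,X,q in obs(p)])
if __name__=='__main__':
    r=least_squares(f,[.58,0,0,1.57,1.57],loss='soft_l1')
    print(r.x.round(4)); print(f(r.x).reshape(-1,2).round(1))
E
python3 fit.py
```

```text
[ 0.5813  0.0106 -0.0485  1.5879  1.5096]
[[ 1.7  0.6]
 [-0.1 -0.4]
 [-1.1 -1.3]
 [ 1.7  0.4]
 [ 1.8  6.6]
 [-0.5  9.3]
 [ 0.1 -0.4]
 [ 0.4 -1.4]
 [ 0.2 -5. ]]
```

```bash
sed -i 's/ (s,(-.095,.13,0),S(320,478)),(s,(.095,.13,0),S(90,455)),/ (s,(-.095,.13,.012),S(320,478)),(s,(.095,.13,.012),S(90,455)),/; s/(t,(.0,0,.059)/(t,(-.01,0,.059)/' fit.py; python3 fit.py; python3 - <<'E'
from h import *
st=bot.state(); print(st)
E
```

```text
[ 0.5816  0.0104 -0.0467  1.591   1.5083]
[[ 1.9  0.3]
 [-0.1 -0.4]
 [-1.2 -1.2]
 [ 1.6  0.4]
 [ 1.9  1. ]
 [-1.1  3.9]
 [ 0.1 -0.4]
 [ 0.4 -1.4]
 [ 0.  -0.4]]
{'time': 1.35, 'joints': array([ 1.26100304e+00,  3.19615367e-01,  1.56449678e+00,  3.43669797e-06,
        1.25742480e+00, -1.99751942e-02]), 'dq': array([-0.00135455, -0.00115451,  0.0008555 ,  0.00029396, -0.00046079,
       -0.00017342]), 'effort': array([ 8.68311145e-04, -4.12355947e+01, -2.32230681e+01,  7.31033972e-02,
        3.74793622e-02,  1.76808277e-05]), 'eef_pos': array([0.16430996, 0.55103449, 0.21396836]), 'tool_rot': array([1.60944289, 1.57074052, 1.31962374]), 'wrist_force': array([-0.30730186, -0.55501941,  0.24633303]), 'torque': array([-0.02383552, -0.02399406,  0.01900563]), 'finger_gap': 0.9986450314098156}
```

```bash
cat >> h.py <<'E'
P=[.5816,.0104,-.0467]
def hp(x,y,z):
    c,n=np.cos(P[2]),np.sin(P[2]); return np.array([P[0]+c*x-n*y,P[1]+n*x+c*y,z])
OG=[0,np.pi/2,P[2]]
def gpos(a,r=.062,x=-.03,off=.002):
    return hp(x,.116-r*np.cos(a)+off*np.sin(a)+.0135,.062+r*np.sin(a)+off*np.cos(a))
def lidpos(b,pitch,y=0.):
    bar=hp(.085-.222*np.cos(b)+.010*np.sin(b),y,.068+.222*np.sin(b)+.01*np.cos(b))
    d=np.array([np.cos(pitch)*np.cos(P[2]),np.cos(pitch)*np.sin(P[2]),-np.sin(pitch)])
    return bar+.019*d
E
python3 - <<'E'
from h import *
for a in [1.6,1,.5,0]: print(a,bot.inverse_kinematics(gpos(a),OG))
for roll in [np.pi/2,-np.pi/2]:
  for b,p in [(1.51,1.05),(1,.95),(.5,.85),(0,.785)]:
    q=bot.inverse_kinematics(lidpos(b,p),[roll,p,P[2]]); print(roll,b,q if q is None else np.round(q,2))
E
```

```text
1.6 [ 2.34283955e-01  3.91831520e-01  1.69497115e+00 -4.44089210e-16
  1.05478999e+00 -1.28981237e+00]
1 [ 1.73888187e-01  3.86485518e-01  1.72874381e+00 -4.44089210e-16
  1.02636332e+00 -1.35020814e+00]
0.5 [ 1.36326655e-01  4.02150085e-01  1.76710509e+00 -4.44089210e-16
  9.72337476e-01 -1.38776967e+00]
0 [ 1.21325670e-01  4.32980263e-01  1.80500101e+00 -4.44089210e-16
  9.03611386e-01 -1.40277066e+00]
1.5707963267948966 1.51 [ 0.    0.2   1.69 -0.04  0.73  0.07]
1.5707963267948966 1 [ 0.02  0.02  2.03 -0.09  0.47  0.14]
1.5707963267948966 0.5 [ 0.05 -0.02  2.37 -0.72  0.1   0.79]
1.5707963267948966 0 None
-1.5707963267948966 1.51 None
-1.5707963267948966 1 None
-1.5707963267948966 0.5 [ 0.05 -0.02  2.37 -0.72  0.1  -2.35]
-1.5707963267948966 0 None
```

```bash
python3 - <<'E'
from h import *
for b in [1.51,1.2,.9,.6,.3,.1,0]:
  o=[]
  for p in np.arange(.2,1.6,.1):
    for roll in [np.pi/2,-np.pi/2]:
      q=bot.inverse_kinematics(lidpos(b,p),[roll,p,P[2]]); 
      if q is not None: o.append((round(p,1),'+' if roll>0 else '-',*np.round(q[2:],1)))
  print(b,*o,sep='\n  ')
E
```

```text
1.51
  (np.float64(0.2), '-', np.float64(2.3), np.float64(3.2), np.float64(0.8), np.float64(-0.1))
  (np.float64(0.3), '-', np.float64(2.3), np.float64(3.3), np.float64(0.6), np.float64(-0.1))
  (np.float64(0.4), '-', np.float64(2.2), np.float64(3.3), np.float64(0.4), np.float64(-0.1))
  (np.float64(0.5), '-', np.float64(2.1), np.float64(3.4), np.float64(0.2), np.float64(-0.3))
  (np.float64(0.7), '+', np.float64(2.0), np.float64(-0.3), np.float64(0.2), np.float64(0.3))
  (np.float64(0.8), '+', np.float64(1.9), np.float64(-0.1), np.float64(0.3), np.float64(0.2))
  (np.float64(0.9), '+', np.float64(1.8), np.float64(-0.1), np.float64(0.5), np.float64(0.1))
  (np.float64(1.0), '+', np.float64(1.7), np.float64(-0.0), np.float64(0.7), np.float64(0.1))
  (np.float64(1.1), '+', np.float64(1.6), np.float64(-0.0), np.float64(0.8), np.float64(0.1))
  (np.float64(1.2), '+', np.float64(1.6), np.float64(-0.0), np.float64(1.0), np.float64(0.1))
  (np.float64(1.3), '+', np.float64(1.5), np.float64(-0.0), np.float64(1.1), np.float64(0.0))
  (np.float64(1.4), '+', np.float64(1.4), np.float64(-0.0), n
[... 5560 characters left out ...]
-0.0), np.float64(0.8), np.float64(0.1))
0
  (np.float64(0.9), '-', np.float64(2.6), np.float64(3.4), np.float64(0.3), np.float64(-0.1))
  (np.float64(1.0), '-', np.float64(2.5), np.float64(3.7), np.float64(0.1), np.float64(-0.5))
  (np.float64(1.1), '+', np.float64(2.4), np.float64(-0.4), np.float64(0.1), np.float64(0.4))
  (np.float64(1.2), '+', np.float64(2.3), np.float64(-0.1), np.float64(0.3), np.float64(0.2))
  (np.float64(1.3), '+', np.float64(2.3), np.float64(-0.0), np.float64(0.4), np.float64(0.1))
  (np.float64(1.4), '+', np.float64(2.2), np.float64(-0.0), np.float64(0.6), np.float64(0.1))
  (np.float64(1.5), '+', np.float64(2.1), np.float64(-0.0), np.float64(0.7), np.float64(0.1))
```

```bash
cat > guard.py <<'E'
from h import *
bot.grasp(10)
g0=gpos(1.6)
up=hp(-.03,.175,.22)
bot.reach(up,OG)
pre=g0.copy(); pre[:2]=hp(-.03,.116+.04,0)[:2]
bot.move_l(pre,OG,feed=.2)
f0=bot.state()['wrist_force']
for a in np.arange(1.5,-.01,-.125):
    a=max(a,0.)
    st=bot.move_l(gpos(a,off=.003),OG,feed=.1,f_stop=25)
    s=bot.state(); print(round(a,2),st,(s['wrist_force']-f0).round(1),s['eef_pos'].round(3),round(s['time'],2))
    if st: break
E
python3 guard.py
```

```text
1.5 False [ 0.9 -0.9 -0. ] [0.558 0.139 0.125] 5.72
1.38 False [ 0.9 -0.3  0.3] [0.557 0.132 0.123] 5.97
1.25 False [0.6 1.6 0.5] [0.557 0.124 0.122] 6.22
1.12 False [1.1 0.3 1.5] [0.556 0.117 0.119] 6.47
1.0 False [1.  1.2 0.7] [0.556 0.11  0.115] 6.72
0.88 False [1.9 0.9 1.3] [0.556 0.103 0.111] 6.97
0.75 False [1.  1.4 0.3] [0.555 0.097 0.106] 7.22
0.62 False [0.9 0.1 0.9] [0.555 0.092 0.1  ] 7.47
0.5 False [ 0.6  0.1 -0. ] [0.555 0.088 0.094] 7.72
0.38 False [0.4 0.8 1.1] [0.555 0.084 0.087] 7.97
0.25 False [0.9 0.7 0. ] [0.555 0.082 0.08 ] 8.22
0.12 False [-0.1  1.2  0.6] [0.554 0.08  0.072] 8.47
0.0 False [0.  0.5 1. ] [0.555 0.079 0.065] 8.72
```

```bash
python3 - <<'E'
from h import *
p=gpos(0); p[2]=.057
print(bot.move_l(p,OG,feed=.03,f_stop=12)); s=bot.state(); print(s['wrist_force'],s['eef_pos'])
bot.pause(.2)
p[2]=.2; bot.move_l(p,OG,feed=.25)
p=hp(-.2,.05,.3); bot.move_l(p,OG,feed=.25)
bot.open()
s=snap('side','s2'); im=s['pixels'][80:360,220:420,::-1]
cv2.imwrite('pics/s2z.png',cv2.resize(im,None,fx=2.1,fy=2.1,interpolation=cv2.INTER_CUBIC))
s=snap('top','t2');im=s['pixels'][150:310,220:450,::-1]
cv2.imwrite('pics/t2z.png',cv2.resize(im,None,fx=3.4,fy=3.4,interpolation=cv2.INTER_CUBIC))
for n in ['lid_handle','hotplate_lid']:
  for d in bot.look_for(s,n)[:1]: print(n,d['confidence'],w(s,d['position']))
print(bot.state()['time'])
E
```

```text
True
[-0.31671323 -0.13934741  6.30773953] [0.55489772 0.07924157 0.06422772]
lid_handle 0.67 [0.66615223 0.00558019 0.24888363]
hotplate_lid 0.92 [0.66259424 0.00690806 0.24551059]
12.3667
```

View pics/s2z.png

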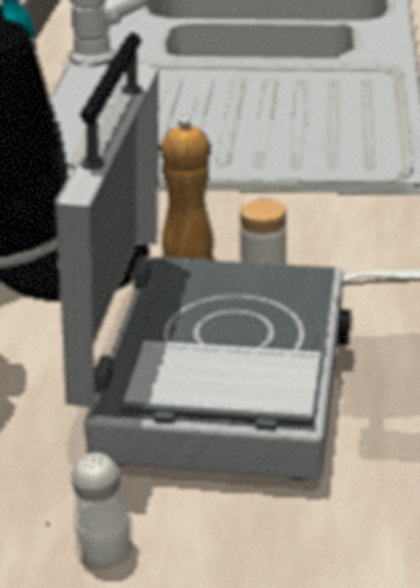

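View pics/t2z.png

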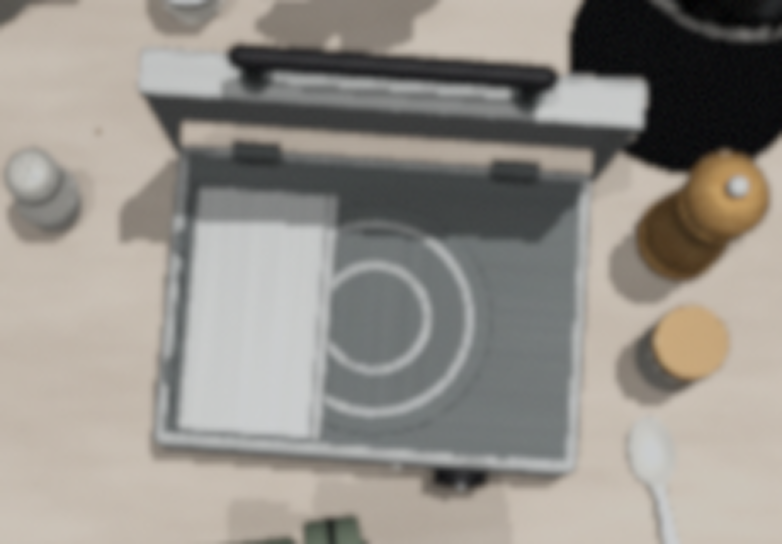

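```bash
python3 - <<'E'
from fit import *
# handle line: center at c, dir along hp y; ends in both views (bar half-length L)
def H3(p,k): return np.array([p[0],p[1],p[2]])+k*p[3]*np.array([-np.sin(p[4]),np.cos(p[4]),0])
ob=[(t,1,T(240,56)),(t,-1,T(548,78)),(s,1,S(91,117)),(s,-1,S(136,42))]
f2=lambda p:np.concatenate([np.array(proj(c,H3(p,k)))-q for c,k,q in ob])
r=least_squares(f2,[.66,0,.29,.08,0]); print(r.x.round(4),f2(r.x).round(1))
import h
for b in (1.45,1.51,1.55): print(b,h.lidpos(b,1.)-.019*np.array([np.cos(1.)*np.cos(P[2]),np.cos(1.)*np.sin(P[2]),-np.sin(1.)]))
for b,p in [(1.51,.55),(1.51,.5),(1.3,.52),(1.1,.53),(.9,.55),(.6,.65),(.3,.78),(.1,.87),(0,.9),(0,.95)]:
    bar=h.lidpos(b,p); d=np.array([np.cos(p)*np.cos(P[2]),np.cos(p)*np.sin(P[2]),-np.sin(p)])
    q=bot.inverse_kinematics(bar-.010*d,[-np.pi/2,p,P[2]]); print(b,p,None if q is None else np.round(q,2))
E
```

```text
[ 0.6618  0.0059  0.2884  0.0756 -0.0618] [-0.  -0.4  0.   0.1  0.4  0.1 -0.1  0. ]
1.45 [0.64970119 0.00721736 0.28958731]
1.51 [0.66300421 0.00659566 0.29019744]
1.55 [0.67188285 0.00618072 0.29015994]
1.51 0.55 [ 0.02  0.11  2.1   3.74  0.1  -0.57]
1.51 0.5 [ 0.02  0.12  2.13  3.47  0.19 -0.29]
1.3 0.52 [ 0.03  0.05  2.21  3.53  0.18 -0.34]
1.1 0.53 [ 0.04 -0.    2.3   3.51  0.21 -0.32]
0.9 0.55 [ 0.05 -0.03  2.39  3.5   0.25 -0.29]
0.6 0.65 [ 0.07 -0.04  2.47  3.56  0.23 -0.34]
0.3 0.78 [ 0.07  0.02  2.52  3.55  0.21 -0.32]
0.1 0.87 [ 0.06  0.1   2.54  3.48  0.22 -0.25]
0 0.9 [ 0.06  0.16  2.56  3.41  0.25 -0.18]
0 0.95 [ 0.06  0.15  2.52  3.54  0.15 -0.31]
```

```bash
cat >> h.py <<'E'
BAR0=np.array([.6622,.0061,.289])
def dvec(p,yaw=None):
    y=P[2] if yaw is None else yaw
    return np.array([np.cos(p)*np.cos(y),np.cos(p)*np.sin(y),-np.sin(p)])
def ori(p): return [-np.pi/2,p,P[2]]
S0=.009
P0=.53
E
cat > pre.py <<'E'
from h import *
tgt=BAR0+(S0-.11)*dvec(P0)
q=bot.inverse_kinematics(tgt,ori(P0)); print(np.round(q,2), bot.state()['joints'].round(2),tgt)
qa=np.array(q,float); j=bot.state()['joints']; qa[3]=0; qa[4]=.2; qa[5]=j[5]
bot.set_joints(qa); print(bot.state()['eef_pos'])
bot.set_joints(q); print(bot.state()['eef_pos'],bot.state()['time'])
s=snap('wrist','w3'); s=snap('side','s3')
E
python3 pre.py
```

```text
[ 0.04 -0.12  2.18 -1.07  0.09 -2.03] [ 0.15 -0.03  1.77 -0.    1.4  -1.37] [0.57515149 0.01016812 0.34005887]
[0.54484958 0.03475899 0.29655633]
[0.57531065 0.01020394 0.34015971] 14.5667
```

View pics/w3.png

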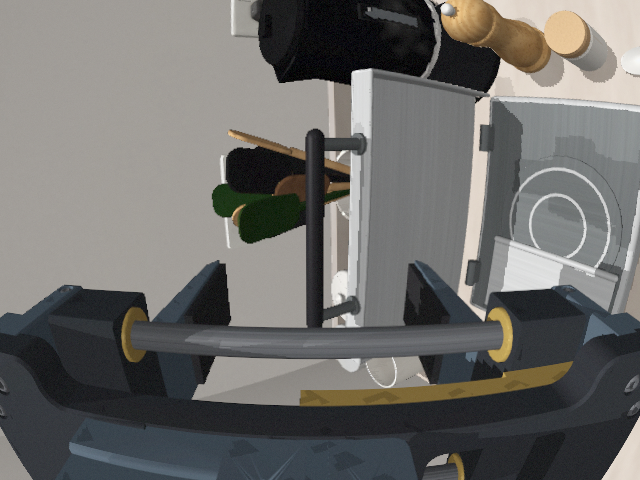

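View pics/s3.png

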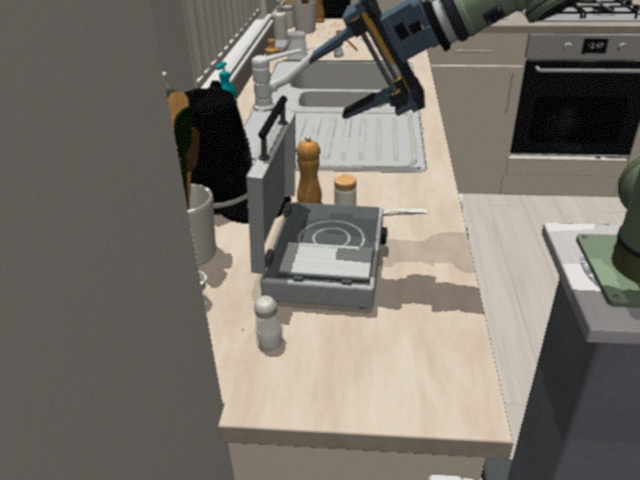

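```bash
python3 - <<'E'
from h import *
q=bot.state()['joints'].copy(); q[3]=3.4;q[4]=.28;q[5]=-.2
bot.set_joints(q); s=bot.state(); print(s['eef_pos'],s['tool_rot'],s['time'])
for back in (.11,.09,.07,.05,.02,0):
  for p in (.4,.45,.5,.53):
    k=bot.inverse_kinematics(BAR0+(S0-back)*dvec(p),ori(p)); print(back,p,np.round(k,2) if k is not None else None)
E
```

```text
[0.61352792 0.0140446  0.43724652] [-1.53787808  0.21770837 -0.02958438] 18.375
0.11 0.4 [ 0.05 -0.1   2.31  3.5   0.26 -0.31]
0.11 0.45 [ 0.05 -0.11  2.26  3.73  0.15 -0.54]
0.11 0.5 [ 0.04 -0.12  2.21  4.47  0.08 -1.28]
0.11 0.53 [ 0.04 -0.12  2.18 -1.07  0.09 -2.03]
0.09 0.4 [ 0.04 -0.05  2.3   3.45  0.29 -0.26]
0.09 0.45 [ 0.04 -0.06  2.25  3.6   0.18 -0.42]
0.09 0.5 [ 0.04 -0.07  2.2   4.08  0.09 -0.9 ]
0.09 0.53 None
0.07 0.4 [ 0.04 -0.01  2.28  3.4   0.31 -0.22]
0.07 0.45 [ 0.04 -0.02  2.24  3.52  0.21 -0.33]
0.07 0.5 [ 0.03 -0.03  2.19  3.82  0.11 -0.64]
0.07 0.53 [ 0.03 -0.03  2.16  4.34  0.07 -1.16]
0.05 0.4 [ 0.03  0.04  2.26  3.37  0.33 -0.19]
0.05 0.45 [ 0.03  0.02  2.22  3.46  0.23 -0.27]
0.05 0.5 [ 0.03  0.01  2.18  3.66  0.14 -0.48]
0.05 0.53 [ 0.03  0.01  2.15  3.99  0.09 -0.81]
0.02 0.4 [ 0.03  0.1   2.23  3.34  0.36 -0.15]
0.02 0.45 [ 0.03  0.09  2.19  3.39  0.26 -0.21]
0.02 0.5 [ 0.02  0.08  2.15  3.52  0.17 -0.34]
0.02 0.53 [ 0.02  0.07  2.13  3.69  0.12 -0.51]
0 0.4 [ 0.02  0.14  2.21  3.32  0.38 -0.14]
0 0.45 [ 0.02  0.13  2.17  3.37  0.28 -0.19]
0 0.5 [ 0.02  0.12  2.14  3.46  0.19 -0.28]
0 0.53 [ 0.02  0.11  2.12  3.58  0.14 -0.4 ]
```

```bash
python3 - <<'E'
from h import *
bot.reach(BAR0+(S0-.11)*dvec(.42),ori(.42))
f0=bot.state()['wrist_force']
for back,p in ((.05,.45),(.025,.48),(0,.5)):
    print(bot.move_l(BAR0+(S0-back)*dvec(p),ori(p),feed=.12,f_stop=6), (bot.state()['wrist_force']-f0).round(1))
s=bot.state(); print(s['eef_pos'],s['joints'].round(2),s['time'])
s=snap('wrist','w4'); s=snap('side','s4')
im=s['pixels'][40:240,220:420,::-1]
cv2.imwrite('pics/s4z.png',cv2.resize(im,None,fx=3,fy=3,interpolation=cv2.INTER_CUBIC))
E
```

```text
False [-0.7 -0.8 -1.9]
False [-0.2 -0.9 -1.6]
False [-0.5 -0.7 -1.5]
[0.66981514 0.00571498 0.28436488] [ 0.02  0.12  2.14  3.46  0.19 -0.28] 20.2667
```

View pics/w4.png

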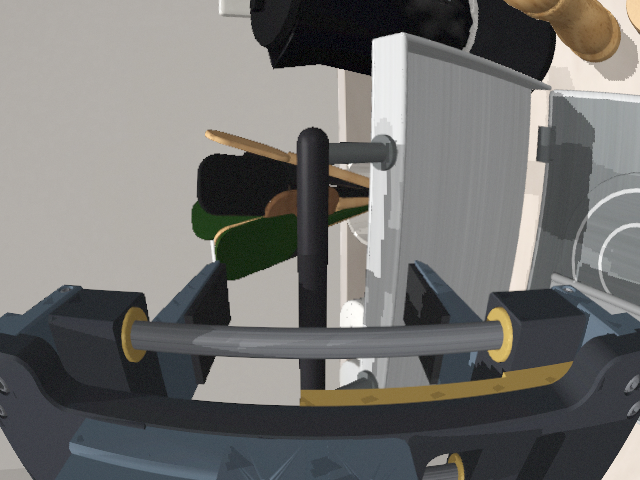

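View pics/s4z.png

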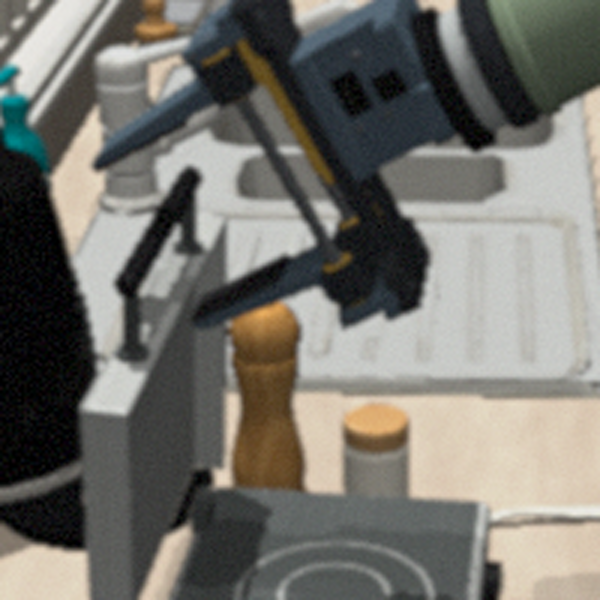

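```bash
python3 - <<'E'
from h import *
bot.grasp(20)
s=bot.state(); print(s['finger_gap'],s['eef_pos'],s['wrist_force'],s['time'])
s=snap('wrist','w5'); s=snap('side','s5')
im=s['pixels'][40:240,220:420,::-1]
cv2.imwrite('pics/s5z.png',cv2.resize(im,None,fx=3,fy=3,interpolation=cv2.INTER_CUBIC))
E
```

```text
0.14895909951525907 [0.67085649 0.00563712 0.28622088] [-0.22984129  0.65617836  3.64021727] 21.5333
```

View pics/w5.png

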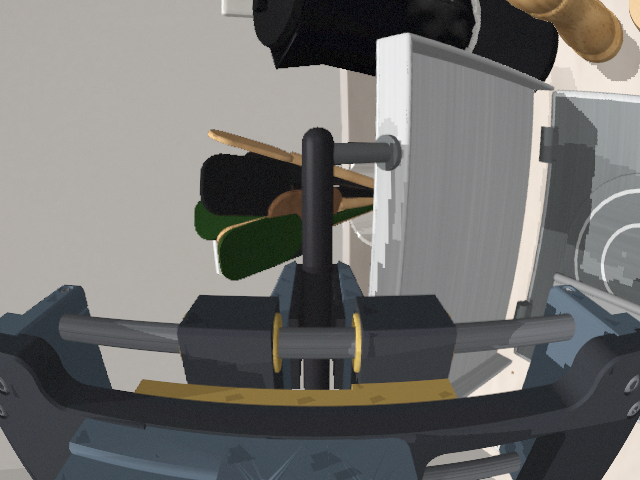

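View pics/s5z.png

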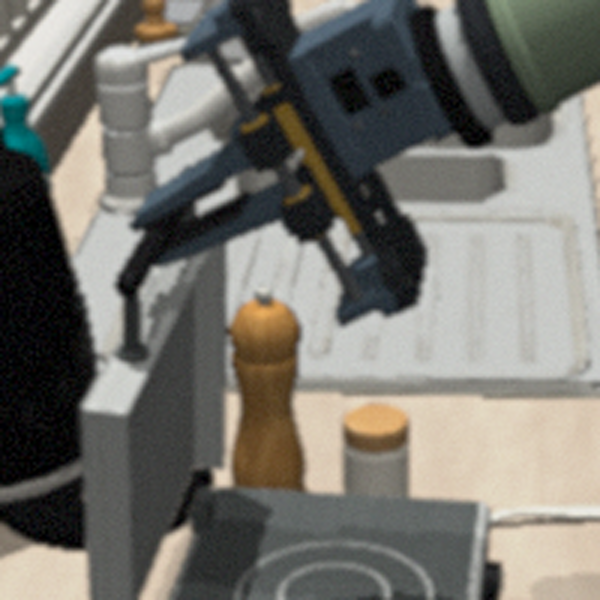

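```bash
cat >> h.py <<'E'
def barpos(b):
    return hp(.085-.222*np.cos(b)+.010*np.sin(b),-.001,.068+.222*np.sin(b)+.01*np.cos(b))
def pb(b): return float(np.interp(b,[0,.1,.3,.6,.9,1.1,1.3,1.51],[.9,.865,.78,.65,.55,.525,.51,.5]))
def run(bs,feed=.06,fs=20,cor=np.zeros(3)):
    for b in bs:
        p=pb(max(b,0)); st=bot.move_l(barpos(b)+S0*dvec(p)+cor,ori(p),feed=feed,f_stop=fs)
        s=bot.state(); print(round(b,2),st,s['wrist_force'].round(1),s['eef_pos'].round(3),round(s['finger_gap'],3),s['joints'][3:].round(2),round(s['time'],1))
        F=s['wrist_force']
        if st or np.abs(F).max()>18: print('STOP'); return
E
python3 - <<'E'
from h import *
run(np.arange(1.46,1.05,-.1))
E
```

```text
1.46 False [0.5 4.6 3.9] [0.659 0.006 0.286] 0.146 [ 3.47  0.19 -0.29] 22.0
1.36 False [-0.7  5.3  4.4] [0.638 0.007 0.284] 0.147 [ 3.48  0.19 -0.3 ] 22.5
1.26 False [-1.5  6.9  6.6] [0.616 0.008 0.279] 0.147 [ 3.49  0.2  -0.3 ] 23.0
1.16 False [-3.6  6.7  7. ] [0.595 0.009 0.273] 0.151 [ 3.49  0.21 -0.3 ] 23.5
1.06 False [-4.5  6.9  7.1] [0.574 0.01  0.263] 0.148 [ 3.49  0.22 -0.3 ] 24.0
```

```bash
python3 - <<'E'
from h import *
run(np.arange(.96,.25,-.1))
E
```

```text
0.96 False [-5.5  7.7  7.8] [0.554 0.011 0.251] 0.146 [ 3.49  0.24 -0.29] 24.6
0.86 False [-4.4  7.   3.5] [0.535 0.012 0.236] 0.15 [ 3.5   0.24 -0.29] 25.1
0.76 False [-2.4  5.3  1.8] [0.518 0.013 0.221] 0.144 [ 3.53  0.23 -0.32] 25.6
0.66 False [-1.2  5.5 -0.4] [0.503 0.013 0.204] 0.146 [ 3.54  0.22 -0.33] 26.1
0.56 False [ 1.1  5.6 -1.5] [0.489 0.014 0.186] 0.147 [ 3.55  0.21 -0.33] 26.7
0.46 False [ 2.3  5.3 -2. ] [0.477 0.014 0.167] 0.148 [ 3.56  0.21 -0.34] 27.2
0.36 False [ 0.3  5.4 -3.9] [0.468 0.015 0.148] 0.149 [ 3.55  0.2  -0.32] 27.7
0.26 False [ 0.2  3.7 -2.5] [0.46  0.015 0.127] 0.148 [ 3.52  0.21 -0.29] 28.2
```

```bash
python3 - <<'E'
from h import *
run([.18,.1,.05,.02],feed=.04)
run([0,-.01,-.02,-.03],feed=.02,fs=10)
s=snap('wrist','w6'); s=snap('side','s6')
im=s['pixels'][120:320,240:440,::-1]
cv2.imwrite('pics/s6z.png',cv2.resize(im,None,fx=3,fy=3,interpolation=cv2.INTER_CUBIC))
E
```

```text
0.18 False [ 0.9  4.1 -1.9] [0.456 0.015 0.111] 0.149 [ 3.49  0.22 -0.26] 28.8
0.1 False [ 2.1  2.7 -2.1] [0.453 0.015 0.093] 0.147 [ 3.46  0.23 -0.23] 29.4
0.05 False [ 2.2  2.7 -2.3] [0.451 0.015 0.082] 0.147 [ 3.43  0.24 -0.2 ] 29.9
0.02 False [ 2.4  1.8 -1.9] [0.451 0.015 0.075] 0.147 [ 3.41  0.25 -0.18] 30.2
0 True [-0.5  2.   3.8] [0.45  0.015 0.072] 0.149 [ 3.4   0.25 -0.17] 30.5
STOP
```

View pics/s6z.png

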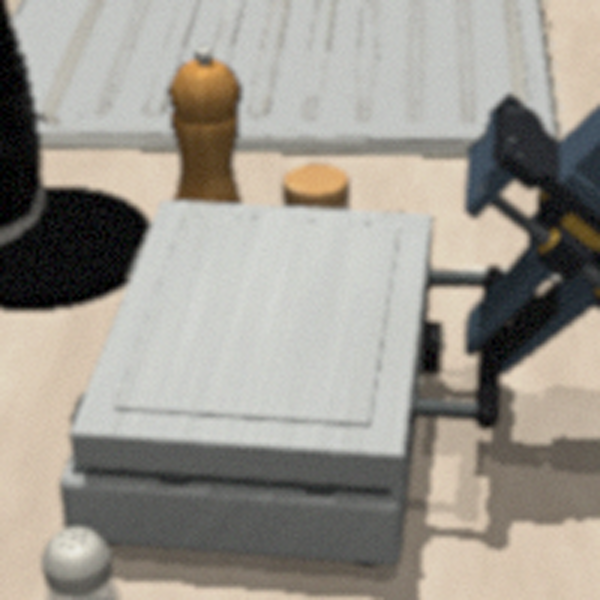

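View pics/w6.png

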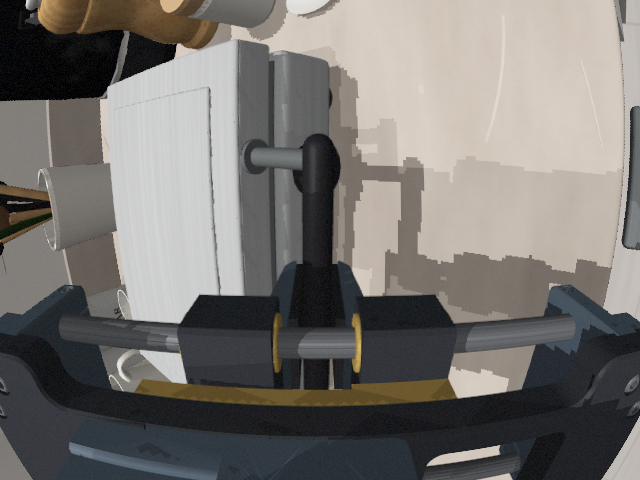

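```bash
python3 - <<'E'
from h import *
run([-.015],feed=.01,fs=8)
bot.pause(.2)
bot.open()
s=bot.state(); print(s['finger_gap'],s['wrist_force'].round(1),s['eef_pos'],s['time'])
s=snap('side','s7')
im=s['pixels'][120:320,240:440,::-1]
cv2.imwrite('pics/s7z.png',cv2.resize(im,None,fx=3,fy=3,interpolation=cv2.INTER_CUBIC))
E
```

```text
-0.01 True [-1.5  1.7  4.4] [0.45  0.015 0.072] 0.146 [ 3.4   0.26 -0.17] 30.8
STOP
0.9977274363784282 [-0.   0.8  0.4] [0.45062276 0.01555916 0.07152125] 32.2083
```

View pics/s7z.png

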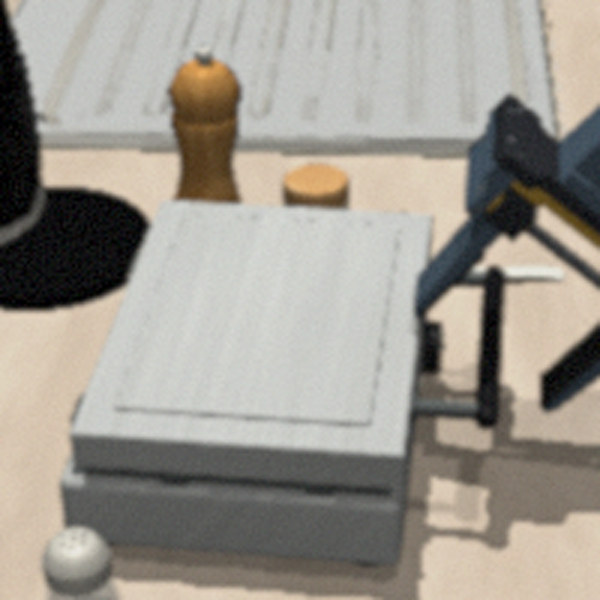

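```bash
python3 - <<'E'
from h import *
p0=np.array(bot.state()['eef_pos']); 
for dz,dx in [(.16,-.02),(.16,0),(.1,0)]:
    try:
        print(bot.move_l(p0+[dx,0,dz],ori(pb(0)-.1),feed=.12,f_stop=8)); break
    except bot.MotionError as e: print(e)
print(bot.state()['eef_pos'],bot.state()['time'],bot.state()['wrist_force'].round(1))
s=snap('side','s8'); t=snap('top','t8')
im=s['pixels'][120:360,220:440,::-1]
cv2.imwrite('pics/s8z.png',cv2.resize(im,None,fx=2.5,fy=2.5,interpolation=cv2.INTER_CUBIC))
E
```

```text
the arm cannot follow that straight line within its joint ranges
the arm cannot follow that straight line within its joint ranges
the arm cannot follow that straight line within its joint ranges
[0.45063767 0.01556937 0.0715376 ] 32.2583 [-0.3  0.2 -0.4]
```

View pics/s8z.png

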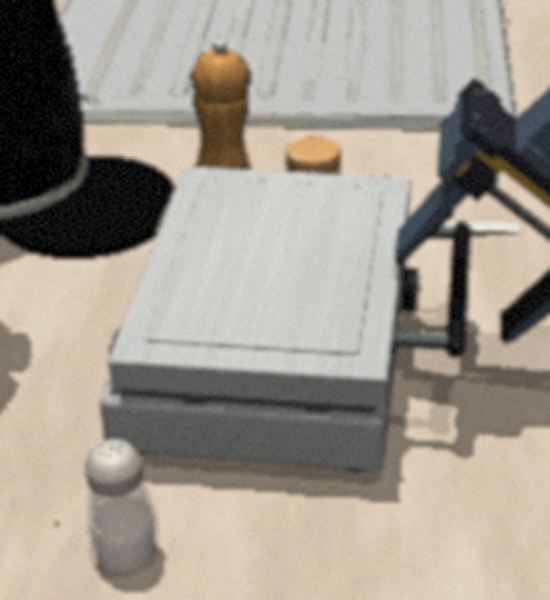

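View pics/t8.png

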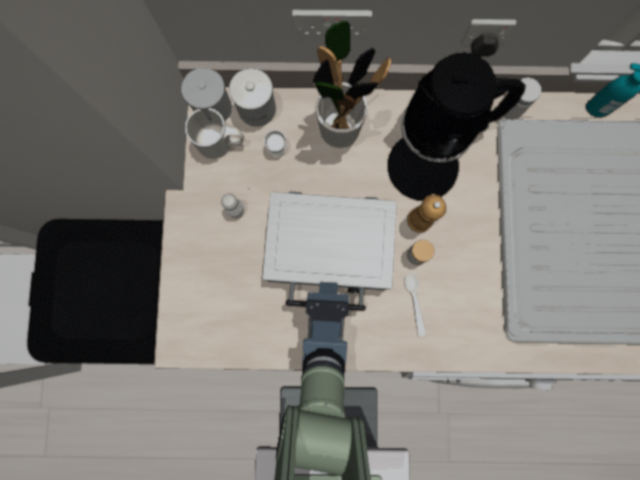

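```bash
python3 - <<'E'
from h import *
p0=np.array(bot.state()['eef_pos']); print(bot.state()['joints'].round(2))
for dz in (.02,.05,.1,.15):
  for dx in (-.02,0,.015):
    print(dz,dx,[(p,np.round(q[2:],2).tolist()) for p in (.7,.75,.8,.85,.9,.95,1.,1.05) if (q:=bot.inverse_kinematics(p0+[dx,0,dz],ori(p))) is not None and q[3]>2])
E
```

```text
[ 0.06  0.16  2.56  3.4   0.26 -0.17]
0.02 -0.02 [(0.85, [2.6, 3.42, 0.28, -0.19]), (0.9, [2.56, 3.55, 0.17, -0.32]), (0.95, [2.52, 3.95, 0.08, -0.72])]
0.02 0 [(0.8, [2.61, 3.36, 0.38, -0.12]), (0.85, [2.57, 3.42, 0.27, -0.19]), (0.9, [2.52, 3.55, 0.16, -0.32]), (0.95, [2.48, 3.99, 0.08, -0.76])]
0.02 0.015 [(0.8, [2.58, 3.36, 0.37, -0.12]), (0.85, [2.54, 3.42, 0.26, -0.19]), (0.9, [2.5, 3.55, 0.16, -0.33]), (0.95, [2.46, 4.04, 0.07, -0.82])]
0.05 -0.02 [(0.8, [2.59, 3.51, 0.24, -0.27]), (0.85, [2.55, 3.72, 0.14, -0.48]), (0.9, [2.51, 4.43, 0.07, -1.2])]
0.05 0 [(0.75, [2.6, 3.41, 0.34, -0.17]), (0.8, [2.56, 3.49, 0.23, -0.26]), (0.85, [2.51, 3.7, 0.14, -0.47]), (0.9, [2.47, 4.42, 0.07, -1.19])]
0.05 0.015 [(0.7, [2.61, 3.36, 0.46, -0.11]), (0.75, [2.57, 3.4, 0.34, -0.17]), (0.8, [2.53, 3.49, 0.23, -0.26]), (0.85, [2.49, 3.69, 0.13, -0.46]), (0.9, [2.45, 4.43, 0.06, -1.21])]
0.1 -0.02 [(0.7, [2.58, 3.66, 0.22, -0.42]), (0.75, [2.53, 3.98, 0.13, -0.75])]
0.1 0 [(0.7, [2.55, 3.61, 0.22, -0.37]), (0.75, [2.5, 3.9, 0.13, -0.67])]
0.1 0.015 [(0.7, [2.52, 3.58, 0.22, -0.35]), (0.75, [2.48, 3.85, 0.13, -0.62])]
0.15 -0.02 []
0.15 0 []
0.15 0.015 []
```

```bash
python3 - <<'E'
from h import *
p0=np.array(bot.state()['eef_pos'])
for dz,p in [(.025,.85),(.05,.8),(.075,.75),(.1,.7)]:
    print(bot.move_l(p0+[0,0,dz],ori(p),feed=.1,f_stop=8))
print(bot.state()['eef_pos'],bot.state()['time'],bot.state()['wrist_force'].round(1))
s=snap('side','s9')
im=s['pixels'][120:360,220:440,::-1]
cv2.imwrite('pics/s9z.png',cv2.resize(im,None,fx=2.5,fy=2.5,interpolation=cv2.INTER_CUBIC))
for c in ['pepper_mill','jar_b','teaspoon','salt_shaker','lid_handle','hotplate_lid']:
    for d in bot.look_for(s,c)[:1]: print(c,d['confidence'],w(s,d['position']).round(3))
t=snap('top','t9')
for c in ['pepper_mill','jar_b','teaspoon','salt_shaker','lid_handle']:
    for d in bot.look_for(t,c)[:1]: print(c,d['confidence'],w(t,d['position']).round(3))
print(np.round(proj(s,hp(-.137,0,.078))),np.round(proj(s,hp(-.095,.13,.090))))
E
```

```text
False
False
False
False
[0.45051951 0.015623   0.17132659] 33.9583 [ 0.  -0.5 -0.9]
pepper_mill 0.69 [ 0.633 -0.172  0.119]
jar_b 0.69 [ 0.56  -0.171  0.078]
teaspoon 0.43 [ 0.415 -0.178  0.008]
salt_shaker 0.6 [0.651 0.24  0.049]
lid_handle 0.66 [0.57  0.056 0.093]
hotplate_lid 0.9 [0.572 0.057 0.094]
pepper_mill 0.93 [ 0.627 -0.18   0.137]
jar_b 0.81 [ 0.555 -0.174  0.076]
teaspoon 0.69 [ 0.466 -0.176  0.008]
salt_shaker 0.91 [0.646 0.219 0.075]
lid_handle 0.89 [0.569 0.011 0.098]
[404. 233.] [376. 271.]
```

View pics/s9z.png

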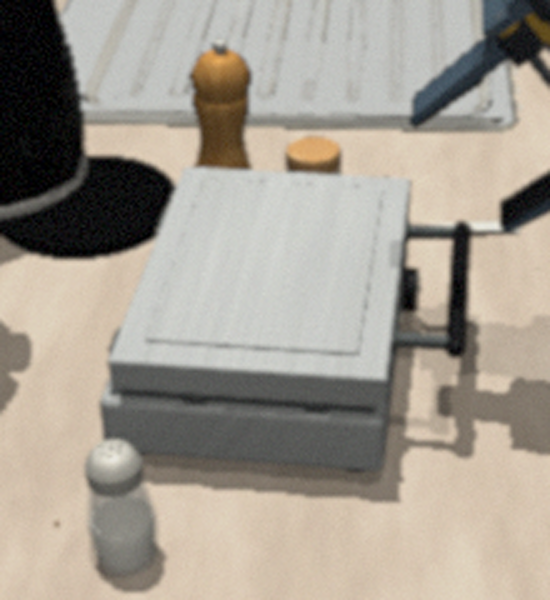

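View pics/t9.png

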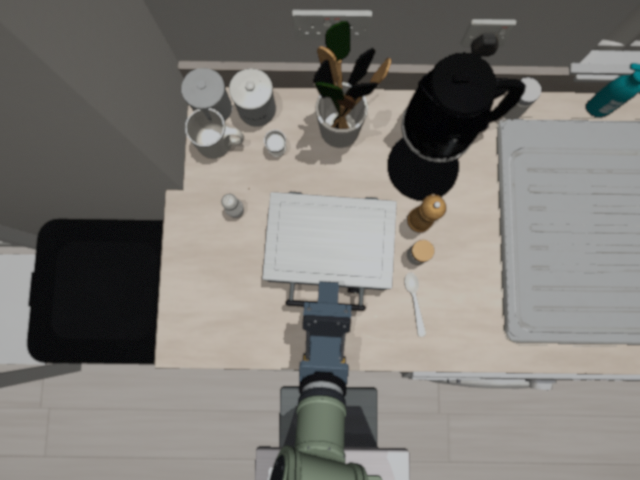

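```bash
python3 -c "
from h import *
bot.close_job(); print(bot.state()['time'])"
```

```text
the job is handed in; nothing more can be done
the job is handed in; nothing more can be done
```

The hotplate is closed: the splash guard is folded flat and the lid is fully shut. I handed the job in with about 34 s on the clock.

- **Guard:** I pushed it over from outside with the closed fingertips and pressed it down. The fingertips stopped at 64.2 mm, against 64 mm for the folded plate, and both camera pictures show it flat.
- **Lid:** I gripped the handle bar (opening 13.6 mm for the 14 mm bar) and guided it down through the whole arc. Forces stayed under about 8 N on each axis at the points I checked. It met its stop at the shut position, and I let go only then, so it did not drop. Afterwards the bar showed within about 3 pixels of where a shut lid should put it.
- **Bystanders:** From the top camera, the mill, jar, teaspoon and salt shaker were all within about 3 mm of their starting positions. The side camera placed some of them up to 12–20 mm differently, mostly in height or for the partly hidden teaspoon. The pictures show nothing moved.
- **Checks that disagreed:** With the lid shut, the network reported the handle at the middle of the lid, so I relied on the picture instead. My first retreat path was refused as out of joint range before anything moved. I backed out upward in four short steps with no contact, and the gripper ended about 10 cm higher, open and touching nothing.

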